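Fit the ratchet wheel and set the click on a clock movement

ROBOT

A 6-joint arm with a two-finger parallel gripper is mounted at the origin on the work surface. World frame = base frame: x ahead of the robot, y to its left, z up, the work surface at z = 0. Lengths are in m, angles in degrees, forces in N, time in s.
With the tool pointing down it reaches from about 0.35 to 0.875 m from the base axis. Payload 4.2 kg.
Tool frame: the origin (TCP) lies between the finger pads; the fingertips stand 8 mm ahead of it and the grasp point (between the pads) lies 11 mm behind it; x points along the fingers, y is the direction in which the jaws open and shut, and the axes are right-handed (so a half turn about x gives the same grasp; the last joint's range is limited). The gripper opens to 87 mm and grips with 3 to 60 N. Pads are 19 mm wide; open, the fingers measure 117 mm over their backs; the gripper's body (75 mm by 190 mm) begins 51 mm behind the grasp point.
Start: joints at [-59.439, 22.042, 0.453, 0, -68.411, -14.817], TCP at [0.17, -0.602, 0.231] pointing down, gripper open.
Joint ranges: [-179.83, 179.83], [-69.29, 118.12], [-61.27, 80.66], [-181.25, 117.63], [-171.15, -9.14], [-177.46, 177.46]. Speed limits (degrees/s): [159.86, 159.86, 180, 180, 180, 180].

INTERFACE

Orientations are given as a 3x3 rotation matrix whose columns are the frame's x, y, z axes.
In Python, from station import r gives the robot as it stands. The module is installed in compiled form; this text tells all that it offers.
- The arm moves only by the tool move_arm, never from a script. Its argument "increments" is one flat list of numbers, 7 for each row, row after row: the turn, a rotation vector about the tool's x, y, z in degrees, then the shift along the tool's x, y, z in m, then the finger opening in m, from 0 to 0.087. A call has 1 to 12 rows; each row is the pose to reach, as a shift and turn from the pose commanded when the call began, along the tool's axes at that moment; what a row does not reach only later rows make up. A row lasts 1/12 s, in which the tool goes at most 41.7 mm and 7.16 degrees, less where a joint would pass 70% of its speed; a pose out of reach is approached as far as the arm can. A call with a gripper value outside its range is refused whole. The fingers move at their own pace and stop on an object; the grip force is fixed at half the most. Time passes only in rows, so rows that repeat a pose let the fingers close. It gives the time, the measured TCP pose, the force and the opening at its end, in the units of the state.
- r.sense(): the state, without advancing time (a new reading comes with each control period).
- r.capture(name): name is "scene" or "side" or "wrist"; returns the picture (400x640x3 uint8, red, green, blue); there is no depth.
- r.calibration(name): a dict with "fx", "fy", "cx", "cy" (pixels), "D" ([k1, k2, p1, p2, k3] as OpenCV has them; the pictures are not rectified), "rvec" (rotation vector, rad) and "tvec" (3), from world to camera coordinates, as OpenCV has them; the wrist camera has in their place "tool_from_camera" (4x4, takes a point from camera to tool coordinates, whose origin is the TCP and whose axes are the tool frame's). Camera axes: x right, y down, z forward; pixel columns grow to the right and rows downward; lengths in m; the calibration is good to about 2 mm. A picture is of the moment at which its call begins: read the wrist's pose just before it. calibration takes no time and is no camera call.
- r.finish_job(): hands the job in, once; it reports no verdict.
The state is a dict: "time_s": time; "joints": joint angles; "joint_velocities": joint speeds; "effort": joint torques, N m; "tcp_pos": TCP position; "ee_rot": TCP orientation; "wrist_force": force on the tool from outside, world axes, zero at the start; "moment": the same for the moment, N m; "gripper_width": opening from 0.0 (shut) to 1.0 (fully open).
Only numpy, scipy, OpenCV 4.12 (cv2) and the standard library are available. Lean on these libraries where they do the work, as an engineer would, in place of code of your own. Each camera call takes 0.05 s, during which the arm holds its last target.

TASK

The big clock movement lies face up on the bench and its steel ratchet wheel is to go back on. Set the wheel boss upward over the barrel arbor, turn it under light pressure until its square hole drops onto the square, and keep hold of it on the way down so that it does not fall, until it is fully home on the shoulder. Then swing the click in by its finger pin until the beak lies well down between two teeth, and let go; leave the other things on the bench where they are.

Things in the scene. Friction and masses are not known exactly. Their poses are not given: they have to be found in the camera images.
- ratchet_wheel: loose steel ratchet wheel, 0.45 kg, lying boss up on the bench, left or right of the movement. Disc 90 mm over 16 saw teeth, 8 mm thick; round boss 40 mm diameter rises 22 mm above the disc (30 mm overall), to be gripped from above. Square hole 19.1 mm across flats right through, flats parallel to its x and y; quarter turns are equivalent. Origin: centre of the underside, z up through the boss
- movement: the clock movement, fixed, lying face up: two brass plates 170 mm (its x) by 220 mm (its y) on four corner pillars, the top plate's upper face 68 mm above the bench. Origin: centre of the underside on the bench; z up. Its yaw differs from start to start
- arbor_seat (a point): middle of the shoulder (a 42 mm disc) on which the wheel must rest, on the barrel arbor's axis, 71 mm above the bench, at (-12, -48, 71) mm in the movement's frame, axes parallel to the movement's. The arbor does not turn. A wheel out of line rests on the end of its square, about 22 mm above the seat; it goes down within about 3.5 degrees of line
- square_end (a point): the end of the arbor's steel square, on its axis, 22 mm above the seat. The square is 18 mm across flats, flats parallel to the movement's x and y, its last 2.5 mm bevelled by 0.8 mm a side; above it stands a threaded stub 12 mm in diameter and 18 mm long. The wheel has 0.55 mm play a side on it and may bind on the way down if pushed askew: ease it a little to and fro
- click (a joint): the click (pawl), a flat steel lever 8 mm thick on a vertical pivot on the top plate: rad, positive = anticlockwise from above = beak swung away from the wheel (starts at 0.4 to 0.65), 0 = beak fully down between two teeth of the fitted wheel (which stops it between about -0.03 and 0.04). Stiff (0.05 N m), stays where it is left
- click_pin (a point): centre of the top of the click's upright finger pin, 10 mm diameter and 24 mm tall, on the click's tail 36 mm from the pivot, its top 103 mm above the bench and 35 mm above the top plate. To engage the click the pin is moved clockwise (seen from above) round the pivot
- click_pivot (a point): the click's pivot axis on the movement, 71 mm above the bench; a screw head stands up to 12 mm higher
- click_beak (a point): the point of the click's beak, at half its thickness, 50 mm from the pivot on the far side from the pin
- train_wheel: bystander: a loose thin brass wheel, 84 mm diameter and 6 mm thick, fine straight teeth, spokes, no boss; lies on the other side of the movement. Origin: centre of the underside
- loupe: bystander: black eyeglass, 34 mm diameter, 30 mm tall, standing. Origin: centre of the underside
- arbor_nut: bystander: steel hexagon nut, 19 mm across flats, 10 mm tall. Origin: centre of the underside
- screwdriver: bystander: screwdriver with a black handle, 190 mm long, lying beyond the movement. Origin: underside near its middle

How it is judged:
By the outcome, as a careful person would: the job done as asked, in the order asked, and still so for the second after the job is handed in, with the robot touching nothing.
It also fails if it takes over 64 s, if anything falls off the work surface, if the arm or the gripper's body presses on something with over 40 N, if the wrist force passes 120 N, or if a joint passes its speed limit or range.

## Working session

There is one attempt and no reset: what is moved stays moved. The work goes in short steps, Python scripts to look and compute and a tool call to move; the robot and the scene stay as the last step left them, time stands still between calls to the robot, and variables do not carry over. Pictures are saved under pics/ and viewed, and the job is handed in when it is done.

Besides the shell and the picture viewer there is one more tool, called after "Request:" by a JSON object that holds its "name" and its "arguments". move_arm: Moves the arm, as the interface text tells. Its arguments: {"type":"object","properties":{"increments":{"type":"array","items":{"type":"number"}}},"required":["increments"]}

```bash
mkdir -p pics; python3 - <<'E'
from station import r
import cv2,json,numpy as np
s=r.sense();print({k:(np.round(v,4).tolist()) for k,v in s.items()})
for n in["scene","side","wrist"]:
    im=r.capture(n);cv2.imwrite(f"pics/{n}0.png",im[:,:,::-1])
    print(n,{k:np.round(v,4).tolist() for k,v in r.calibration(n).items()})
E
```

```text
{'time_s': 0.0, 'joints': [-59.438, 22.091, 0.3788, -0.0292, -68.4118, -14.8183], 'joint_velocities': [0.1142, -0.0907, 0.0146, -0.0862, 0.0568, 0.0179], 'effort': [-0.0003, -39.0664, 18.7413, 4.2198, 0.0112, -0.0002], 'tcp_pos': [0.1695, -0.601, 0.2295], 'ee_rot': [[-0.0007, -0.2712, 0.9625], [0.0021, 0.9625, 0.2712], [-1.0, 0.0022, -0.0001]], 'wrist_force': [0.159, 0.1862, 0.4697], 'moment': [-0.0255, -0.036, -0.0401], 'gripper_width': 0.9995}
scene {'fx': 385.6163, 'fy': 385.6163, 'cx': 318.5914, 'cy': 195.6954, 'D': [-0.0676, 0.0, 0.0, 0.0, 0.0], 'rvec': [2.0367, 0.8658, -0.4717], 'tvec': [-0.432, -0.1737, 1.3804]}
side {'fx': 365.0863, 'fy': 365.0863, 'cx': 313.4375, 'cy': 202.693, 'D': [-0.0409, 0.0, 0.0, 0.0, 0.0], 'rvec': [0.1301, -2.9486, 1.0313], 'tvec': [0.6269, 0.0994, 0.8311]}
wrist {'fx': 316.9941, 'fy': 316.9941, 'cx': 319.5647, 'cy': 203.8804, 'D': [-0.0636, 0.0, 0.0, 0.0, 0.0], 'tool_from_camera': [[0.0002, -0.2397, 0.9708, -0.1546], [1.0, -0.0004, -0.0003, -0.0005], [0.0004, 0.9708, 0.2397, -0.0654], [0.0, 0.0, 0.0, 1.0]]}
```

View pics/scene0.png

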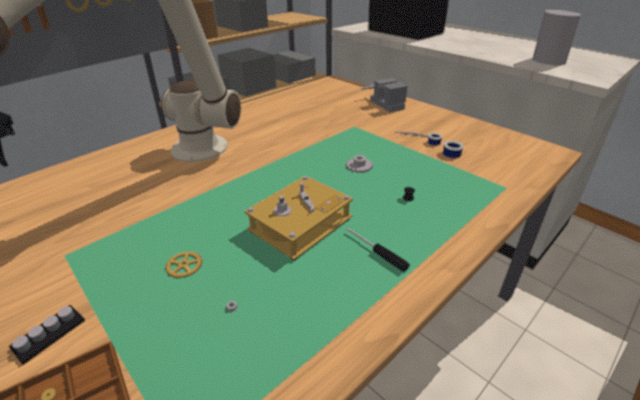

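View pics/side0.png

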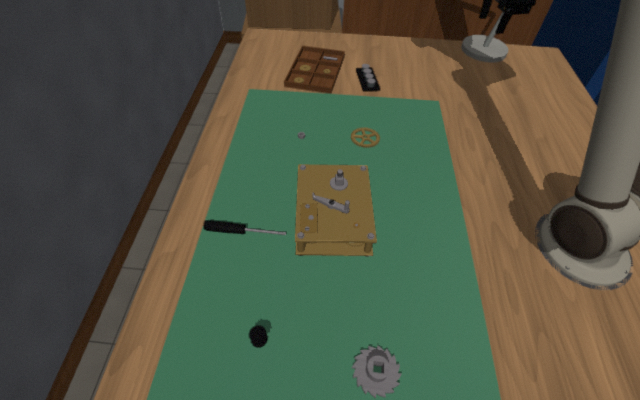

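View pics/wrist0.png

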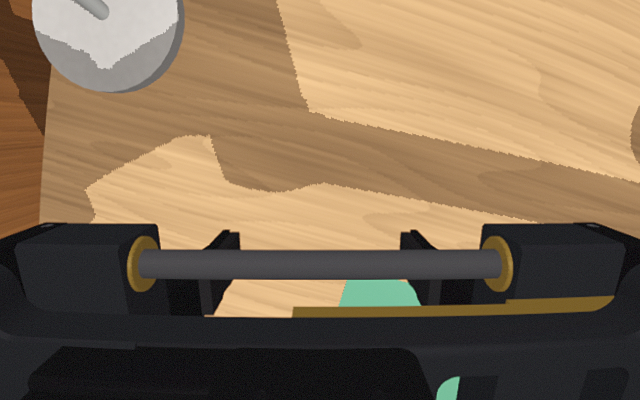

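The scene picture shows the movement at (300,213), the wheel at (359,163) and the train wheel at (184,264). In the side picture the wheel is at (377,370), the arbor at (339,180) and the click pin near (347,207).

```bash
cat > h.py <<'E'
from station import r
import cv2,numpy as np
def cam(n,s=None):
    c=r.calibration(n);K=np.array([[c['fx'],0,c['cx']],[0,c['fy'],c['cy']],[0,0,1.]]);D=np.array(c['D'])
    if n=='wrist':
        s=s or r.sense();T=np.eye(4);T[:3,:3]=s['ee_rot'];T[:3,3]=s['tcp_pos']
        W=T@np.array(c['tool_from_camera']);W=np.linalg.inv(W);R=W[:3,:3];t=W[:3,3]
    else:
        R=cv2.Rodrigues(np.array(c['rvec']))[0];t=np.array(c['tvec'])
    return K,D,R,t
def back(C,px,z):
    K,D,R,t=C;p=cv2.undistortPoints(np.array(px,float).reshape(-1,1,2),K,D).reshape(-1,2)
    d=np.c_[p,np.ones(len(p))]@R;o=-R.T@t
    k=(z-o[2])/d[:,2];return o+d*k[:,None]
def proj(C,P):
    K,D,R,t=C;return cv2.projectPoints(np.array(P,float).reshape(-1,3),cv2.Rodrigues(R)[0],t,K,D)[0].reshape(-1,2)
def crop(im,x0,x1,y0,y1,f,name):
    cv2.imwrite(name,cv2.resize(im[y0:y1,x0:x1,::-1],None,fx=f,fy=f,interpolation=cv2.INTER_CUBIC))
E
python3 - <<'E'
from h import *
np.set_printoptions(precision=4,suppress=True)
S=cam('side');C=cam('scene')
print('wheel',back(S,[[378,366]],.03),back(C,[[359,158]],.03))
print('plate corners',back(S,[[297,166],[370,166],[373,239],[296,239]],.068), back(C,[[306,179],[351,206],[293,236],[248,210]],.068))
print('arbor',back(S,[[339,172]],.111),back(C,[[283,197]],.111)); print('pin',back(S,[[347,205]],.103))
for n,b in(('side',(270,400,150,260)),('scene',(230,370,150,250))):
    im=cv2.imread(f'pics/{n}0.png')[:,:,::-1];crop(im,*b,5.5,f'pics/{n}0c.png')
E
```

```text
wheel [[0.4898 0.3107 0.03  ]] [[0.4937 0.3066 0.03  ]]
plate corners [[ 0.6803 -0.1231  0.068 ]
 [ 0.5039 -0.1402  0.068 ]
 [ 0.5004  0.0705  0.068 ]
 [ 0.6591  0.085   0.068 ]] [[ 0.5142  0.0603  0.068 ]
 [ 0.6872  0.0552  0.068 ]
 [ 0.6733 -0.1224  0.068 ]
 [ 0.5203 -0.1382  0.068 ]]
arbor [[ 0.5795 -0.072   0.111 ]] [[ 0.5877 -0.0779  0.111 ]]
pin [[0.5588 0.0136 0.103 ]]
```

View pics/side0c.png

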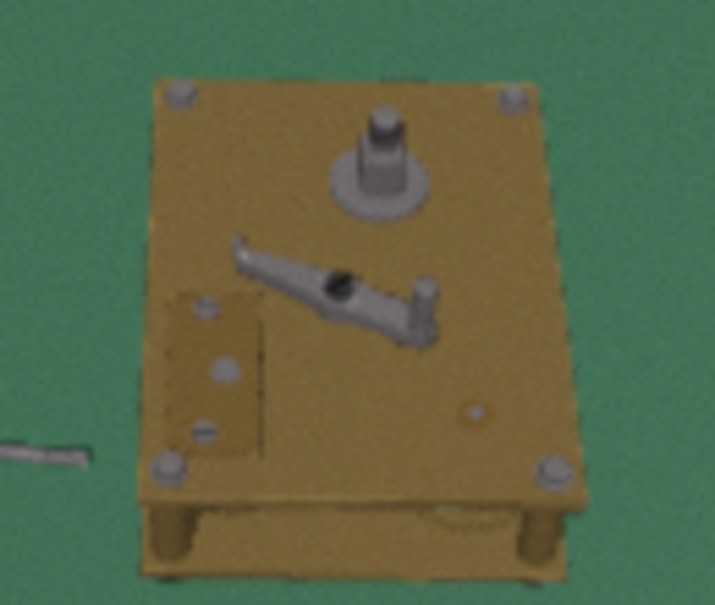

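```bash
cat >> h.py <<'E'
def plan(p,psi,s=None):
    """target TCP pos p and yaw psi (deg) of tool z, tool pointing down -> rotvec deg, shift"""
    from scipy.spatial.transform import Rotation as Ro
    s=s or r.sense();R=np.array(s['ee_rot']);a=np.radians(psi)
    G=np.array([[0,-np.sin(a),np.cos(a)],[0,np.cos(a),np.sin(a)],[-1,0,0]])
    v=Ro.from_matrix(R.T@G).as_rotvec(degrees=True);d=R.T@(np.array(p)-np.array(s['tcp_pos']))
    print('turn',np.round(v,2),'shift',np.round(d,4))
def st():
    s=r.sense();R=np.array(s['ee_rot'])
    print('t',round(s['time_s'],2),'p',np.round(s['tcp_pos'],4),'yaw',round(np.degrees(np.arctan2(R[1,2],R[0,2])),2),'x',np.round(R[:,0],4),'F',np.round(s['wrist_force'],2),'M',np.round(s['moment'],2),'w',round(s['gripper_width']*87,1));return s
def rows(turn,shift,w,n=12,start=0):
    print((list(turn)+list(shift)+[w]))
E
python3 -c "
from h import *
plan([.583,-.076,.231],90);st()"
```

```text
turn [-7.426e+01  6.000e-02 -9.000e-02] shift [-0.0007  0.3933  0.5404]
t 0.15 p [ 0.1695 -0.6011  0.2297] yaw 15.74 x [-5.0e-04  1.6e-03 -1.0e+00] F [-0.19  0.93  0.47] M [ 0.01 -0.04 -0.03] w 87.3
```

Request:
{"name": "move_arm", "arguments": {"increments": [-74.3,0,0,0,0.394,0.54,0.087,-74.3,0,0,0,0.394,0.54,0.087,-74.3,0,0,0,0.394,0.54,0.087,-74.3,0,0,0,0.394,0.54,0.087,-74.3,0,0,0,0.394,0.54,0.087,-74.3,0,0,0,0.394,0.54,0.087,-74.3,0,0,0,0.394,0.54,0.087,-74.3,0,0,0,0.394,0.54,0.087,-74.3,0,0,0,0.394,0.54,0.087,-74.3,0,0,0,0.394,0.54,0.087,-74.3,0,0,0,0.394,0.54,0.087,-74.3,0,0,0,0.394,0.54,0.087]}}

```text
time_s: 1.15
tcp_pos: [0.4791, -0.2063, 0.2306]
ee_rot: [[0.0, -1.0, -0.003], [0.0, -0.003, 1.0], [-1.0, -0.0, 0.0]]
wrist_force: [0.3, -0.9, 0.2]
gripper_width: 0.995
```

```bash
python3 -c "
from h import *
st();plan([.583,-.076,.231],90)"
```

```text
t 1.15 p [ 0.4791 -0.2063  0.2306] yaw 90.16 x [ 0.e+00  1.e-04 -1.e+00] F [ 0.32 -0.87  0.2 ] M [-0.05  0.03 -0.05] w 86.5
turn [0.16 0.01 0.  ] shift [-0.0004 -0.1043  0.13  ]
```

Request:
{"name": "move_arm", "arguments": {"increments": [0,0,0,0,-0.104,0.13,0.087,0,0,0,0,-0.104,0.13,0.087,0,0,0,0,-0.104,0.13,0.087,0,0,0,0,-0.104,0.13,0.087,0,0,0,0,-0.104,0.13,0.087,0,0,0,0,-0.104,0.13,0.087]}}

```text
time_s: 1.65
tcp_pos: [0.5831, -0.0762, 0.2294]
ee_rot: [[-0.002, -1.0, -0.004], [0.0, -0.004, 1.0], [-1.0, 0.002, 0.0]]
wrist_force: [-0.0, -0.3, -0.5]
gripper_width: 0.996
```

```bash
python3 - <<'E'
from h import *
s=st();im=r.capture('wrist');np.save('A.npy',[s['tcp_pos'],*s['ee_rot']]);cv2.imwrite('pics/A.png',im[:,:,::-1])
E
```

```text
t 1.65 p [ 0.5831 -0.0762  0.2294] yaw 90.22 x [-0.0018  0.     -1.    ] F [-0.03 -0.34 -0.49] M [0.02 0.18 0.02] w 86.6
```

View pics/A.png

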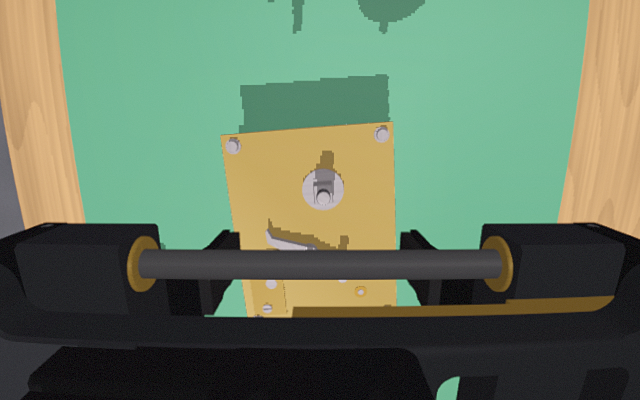

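Picture A: the arbor stub is at (323,197) and the top plate's far edge runs from (222,136) to (392,122). The click is half hidden by the gripper bar, so I take a second view farther along.

Request:
{"name": "move_arm", "arguments": {"increments": [0,0,0,0,0,0.11,0.087,0,0,0,0,0,0.11,0.087,0,0,0,0,0,0.11,0.087,0,0,0,0,0,0.11,0.087]}}

```text
time_s: 2.03
tcp_pos: [0.5817, 0.0343, 0.2307]
ee_rot: [[0.0, -1.0, -0.004], [0.001, -0.004, 1.0], [-1.0, -0.0, 0.001]]
wrist_force: [-0.2, -0.5, -0.0]
gripper_width: 1.0
```

```bash
python3 - <<'E'
from h import *
s=st();im=r.capture('wrist');np.save('B.npy',[s['tcp_pos'],*s['ee_rot']]);cv2.imwrite('pics/B.png',im[:,:,::-1])
crop(im,190,440,0,250,3.2,'pics/Bc.png')
a=cv2.imread('pics/A.png')[:,:,::-1];crop(a,210,410,110,260,4,'pics/Ac.png')
plan([.492,.308,.16],90)
E
```

```text
t 2.03 p [0.5817 0.0343 0.2307] yaw 90.2 x [ 4.e-04  8.e-04 -1.e+00] F [-0.23 -0.47 -0.01] M [-0.12  0.1   0.  ] w 87.0
turn [ 0.15  0.01 -0.01] shift [0.0708 0.0888 0.2756]
```

View pics/Bc.png

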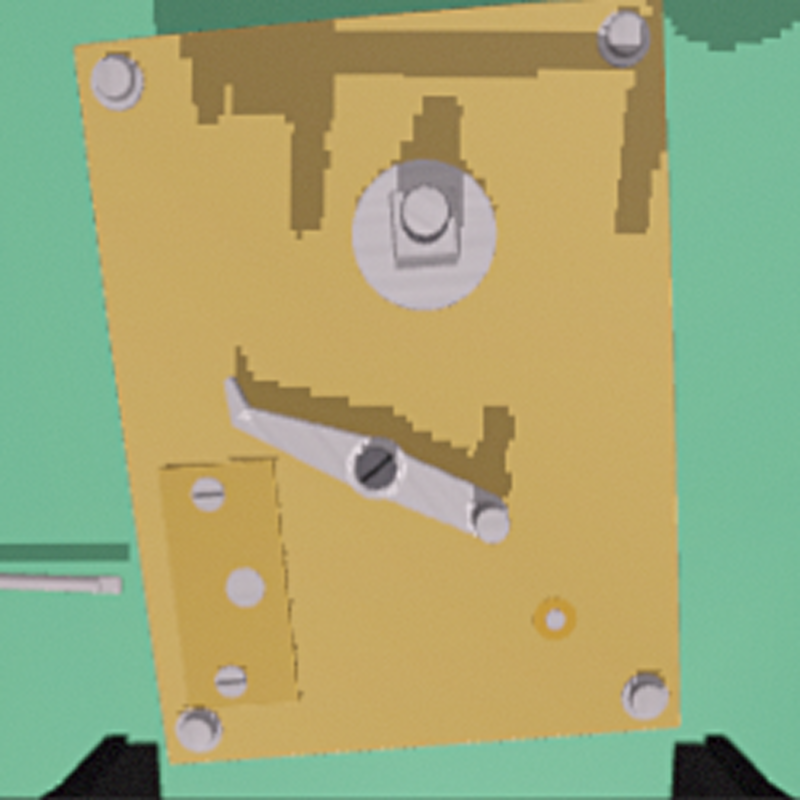

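View pics/Ac.png

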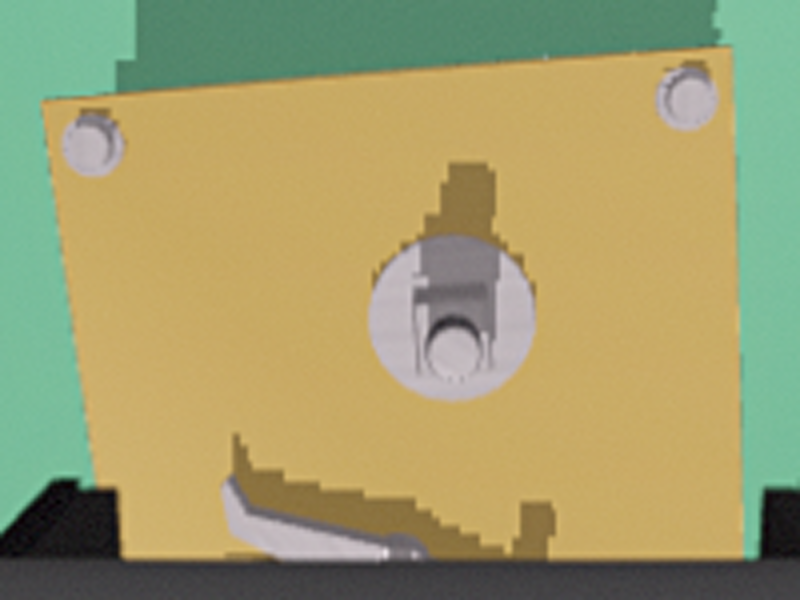

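```bash
cat > fit.py <<'E'
from h import *
from scipy.optimize import least_squares
np.set_printoptions(precision=4,suppress=True)
def ld(n):
    a=np.load(n);return cam('wrist',dict(tcp_pos=a[0],ee_rot=a[1:]))
CA,CB=ld('A.npy'),ld('B.npy')
f=lambda p,k,x0,y0:(np.array(p,float)+.5)/k-.5+[x0,y0]
pB=f([[76,46],[680,724],[169,764],[424,213],[424,234]],3.2,190,0);MB=np.array([[85,-110,68],[-85,110,68],[85,110,68],[-12,-48,111],[-12,-48,71]])/1e3
pA=f([[44,100],[731,47],[454,350],[452,318]],4,210,110);MA=np.array([[85,-110,68],[-85,-110,68],[-12,-48,111],[-12,-48,71]])/1e3
def W(q,M):
    c,s=np.cos(q[2]),np.sin(q[2]);return np.c_[M[:,0]*c-M[:,1]*s+q[0],M[:,0]*s+M[:,1]*c+q[1],M[:,2]]
def pert(C,d):
    K,D,R,t=C;dR=cv2.Rodrigues(np.array(d[:3]))[0];return K,D,dR@R,dR@t+np.array(d[3:])
def res(q,w=1):
    d=q[3:9] if len(q)>3 else np.zeros(6)
    e=np.r_[(proj(pert(CB,d),W(q,MB))-pB).ravel(),(proj(pert(CA,d),W(q,MA))-pA).ravel()]
    return np.r_[e,d[:3]/.005,d[3:]/.002] if len(q)>3 else e
if __name__=='__main__':
    for n in(3,9):
        o=least_squares(res,np.r_[.59,-.03,0,np.zeros(n-3)]);print(o.x,'yaw',np.degrees(o.x[2]));print(o.fun[:18].reshape(-1,2))
        C=pert(CB,o.x[3:] if n>3 else np.zeros(6))
        print('arbor',W(o.x,MB[3:4]));
        for nm,p,z in(('pivot',(376,467),.083),('pin',(490,521),.103),('beak',(231,380),.075)):
            print(nm,back(C,f([p],3.2,190,0),z))
        np.save('fit%d.npy'%n,o.x)
E
python3 fit.py
```

```text
[ 0.5875 -0.0309  0.0798] yaw 4.569531472405806
[[-0.9826 -0.6441]
 [ 0.2828  1.0967]
 [ 0.0162  0.2486]
 [ 0.5185 -0.9922]
 [ 0.1185  0.3445]
 [-1.0042 -0.1016]
 [ 0.5599 -0.6262]
 [ 0.2186  1.0453]
 [ 0.1801  0.2089]]
arbor [[ 0.5793 -0.0797  0.111 ]]
pivot [[ 0.5933 -0.0131  0.083 ]]
pin [[0.561  0.0004 0.103 ]]
beak [[ 0.6366 -0.0382  0.075 ]]
[ 0.5877 -0.031   0.0792 -0.0003  0.0007 -0.0001 -0.     -0.0004  0.0017] yaw 4.5397130781883845
[[-0.4102  0.0059]
 [-0.2233  0.6338]
 [ 0.296  -0.3335]
 [ 0.3722 -0.5939]
 [ 0.0192  0.6575]
 [-0.4789 -0.168 ]
 [ 0.1337 -0.5736]
 [ 0.1145  0.6086]
 [ 0.1153 -0.1181]]
arbor [[ 0.5796 -0.0798  0.111 ]]
pivot [[ 0.5936 -0.0131  0.083 ]]
pin [[0.561  0.0006 0.103 ]]
beak [[ 0.6371 -0.0383  0.075 ]]
```

Request:
{"name": "move_arm", "arguments": {"increments": [0,0,0,0.071,0.089,0.275,0.087,0,0,0,0.071,0.089,0.275,0.087,0,0,0,0.071,0.089,0.275,0.087,0,0,0,0.071,0.089,0.275,0.087,0,0,0,0.071,0.089,0.275,0.087,0,0,0,0.071,0.089,0.275,0.087,0,0,0,0.071,0.089,0.275,0.087,0,0,0,0.071,0.089,0.275,0.087,0,0,0,0.071,0.089,0.275,0.087]}}

```text
time_s: 2.83
tcp_pos: [0.4923, 0.3069, 0.1587]
ee_rot: [[-0.001, -1.0, -0.002], [-0.001, -0.002, 1.0], [-1.0, 0.001, -0.001]]
wrist_force: [0.0, -0.3, 0.1]
gripper_width: 0.997
```

```bash
python3 - <<'E'
from h import *
s=st();im=r.capture('wrist');np.save('C.npy',[s['tcp_pos'],*s['ee_rot']]);cv2.imwrite('pics/C.png',im[:,:,::-1])
crop(im,220,420,70,250,4,'pics/Cc.png')
E
```

```text
t 2.83 p [0.4923 0.3069 0.1587] yaw 90.13 x [-0.0014 -0.0014 -1.    ] F [ 0.   -0.31  0.08] M [-0.03  0.13  0.01] w 86.7
```

View pics/Cc.png

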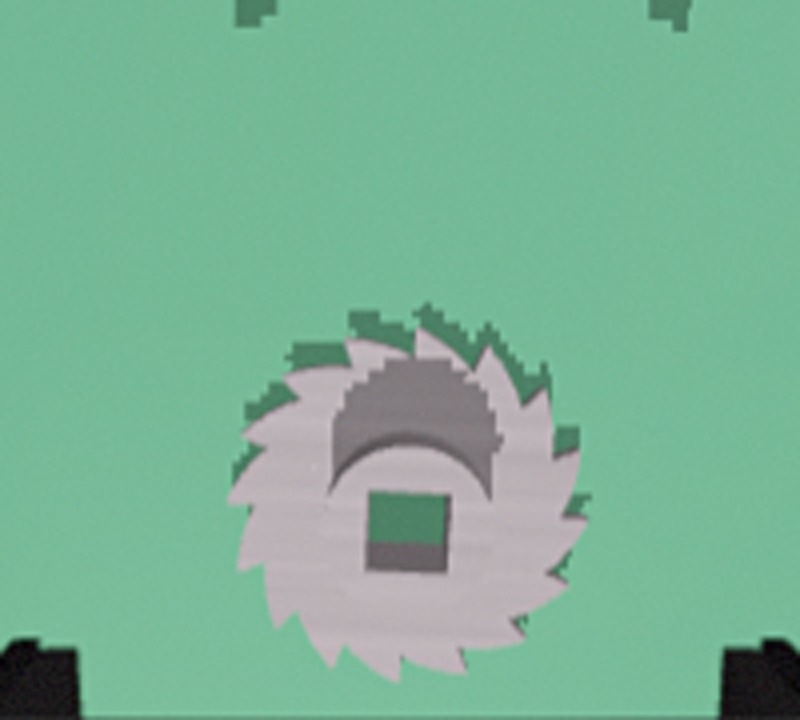

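```bash
python3 - <<'E'
from fit import *
q=np.load('fit9.npy')
for C in(ld('C.npy'),pert(ld('C.npy'),q[3:])):
    P=back(C,f([[370,491],[452,495],[447,573],[365,570]],4,220,70),.03)[:,:2]
    print(P.mean(0));
    for i in range(4):
        e=P[(i+1)%4]-P[i];print(np.hypot(*e),(np.degrees(np.arctan2(e[1],e[0]))+45)%90-45)
p=P.mean(0)
import sys
plan([p[0],p[1],.10],90)
E
```

```text
[0.4899 0.3099]
0.018737545797738675 -2.7602182970076115
0.018489061577147307 -2.924765108131652
0.019012179370568264 -2.090088737450529
0.018714193276450446 -3.759678907125334
[0.4901 0.3103]
0.018852229828472542 -2.768976874807464
0.018600912873018263 -2.9415667320313332
0.019128306977707253 -2.0965712183988643
0.018828213296583695 -3.7756514382577393
turn [ 0.05 -0.06 -0.04] shift [0.0593 0.0028 0.0045]
```

Request:
{"name": "move_arm", "arguments": {"increments": [0,0,0,0.03,0.002,0.003,0.087,0,0,0,0.06,0.002,0.003,0.087,0,0,0,0.09,0.002,0.003,0.087,0,0,0,0.11,0.002,0.003,0.087,0,0,0,0.12,0.002,0.003,0.087,0,0,0,0.128,0.002,0.003,0.087,0,0,0,0.132,0.002,0.003,0.087]}}

```text
time_s: 3.47
tcp_pos: [0.4919, 0.3086, 0.0276]
ee_rot: [[0.0, -1.0, 0.001], [0.0, 0.001, 1.0], [-1.0, -0.0, 0.0]]
wrist_force: [-0.5, -0.8, 0.1]
gripper_width: 1.0
```

```bash
python3 - <<'E'
from h import *
st();plan([.4901,.3102,.0185],90)
im=r.capture('wrist');cv2.imwrite('pics/D.png',im[:,:,::-1])
im=r.capture('side');crop(im,300,460,300,400,5,'pics/Ds.png')
E
```

```text
t 3.47 p [0.4919 0.3086 0.0276] yaw 89.94 x [ 4.e-04  1.e-04 -1.e+00] F [-0.5  -0.83  0.13] M [-0.01  0.17 -0.01] w 87.0
turn [-0.06  0.    0.02] shift [0.0091 0.0018 0.0016]
```

View pics/D.png

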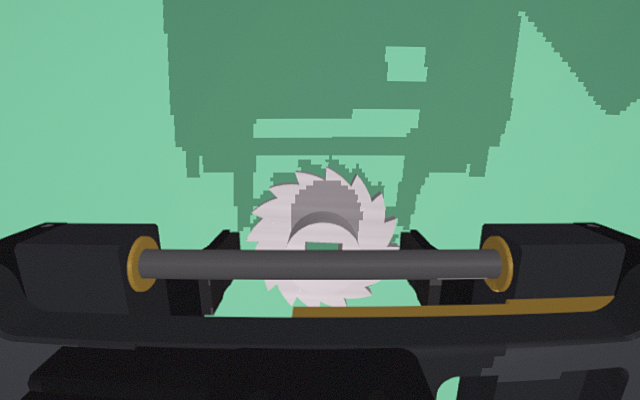

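View pics/Ds.png

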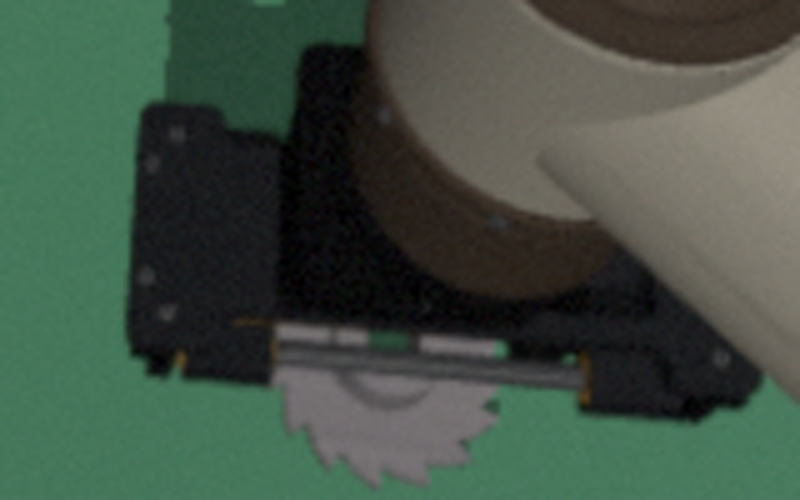

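The square shows at columns 303–342 in D, about 1.8 mm off the tool axis, which agrees with the plan. I apply that shift, lower the last 9 mm and close.

Request:
{"name": "move_arm", "arguments": {"increments": [0,0,0,0.003,0.002,0.0016,0.087,0,0,0,0.006,0.002,0.0016,0.087,0,0,0,0.009,0.002,0.0016,0.087,0,0,0,0.009,0.002,0.0016,0.087,0,0,0,0.009,0.002,0.0016,0.03,0,0,0,0.009,0.002,0.0016,0.03,0,0,0,0.009,0.002,0.0016,0.03,0,0,0,0.009,0.002,0.0016,0.03,0,0,0,0.009,0.002,0.0016,0.03,0,0,0,0.009,0.002,0.0016,0.03,0,0,0,0.009,0.002,0.0016,0.03,0,0,0,0.009,0.002,0.0016,0.03]}}

```text
time_s: 4.57
tcp_pos: [0.4891, 0.3114, 0.0186]
ee_rot: [[0.0, -1.0, -0.001], [0.0, -0.001, 1.0], [-1.0, -0.0, 0.0]]
wrist_force: [4.5, -1.1, -0.5]
gripper_width: 0.477
```

```bash
python3 - <<'E'
from h import *
st()
E
```

```text
t 4.57 p [0.4891 0.3114 0.0186] yaw 90.05 x [ 3.e-04  1.e-04 -1.e+00] F [ 4.47 -1.06 -0.49] M [-0.1  -0.92 -0.  ] w 41.5
```

Request:
{"name": "move_arm", "arguments": {"increments": [0,0,0,0,0,0,0.03,0,0,0,-0.005,0,0,0.03,0,0,0,-0.02,0,0,0.03,0,0,0,-0.05,0,0,0.03,0,0,0,-0.08,0,0,0.03,0,0,0,-0.11,0,0,0.03,0,0,0,-0.14,0,0,0.03,0,0,0,-0.16,0,0,0.03,0,0,0,-0.17,0,0,0.03,0,0,0,-0.17,0,0,0.03]}}

```text
time_s: 5.4
tcp_pos: [0.4893, 0.3118, 0.1904]
ee_rot: [[0.002, -1.0, -0.001], [0.003, -0.001, 1.0], [-1.0, -0.002, 0.003]]
wrist_force: [0.2, 0.1, -4.9]
gripper_width: 0.448
```

```bash
python3 - <<'E'
from h import *
s=st();im=r.capture('wrist');np.save('E.npy',[s['tcp_pos'],*s['ee_rot']]);cv2.imwrite('pics/E.png',im[:,:,::-1])
crop(im,220,420,130,330,3.9,'pics/Ec.png')
plan([.5796,-.0798+.0012,.185],97.5)
E
```

```text
t 5.4 p [0.4893 0.3118 0.1904] yaw 90.04 x [ 0.0022  0.0028 -1.    ] F [ 0.16  0.06 -4.91] M [ 0.11  0.07 -0.06] w 39.0
turn [-7.49  0.04 -0.05] shift [ 0.0029 -0.0911 -0.3898]
```

View pics/Ec.png

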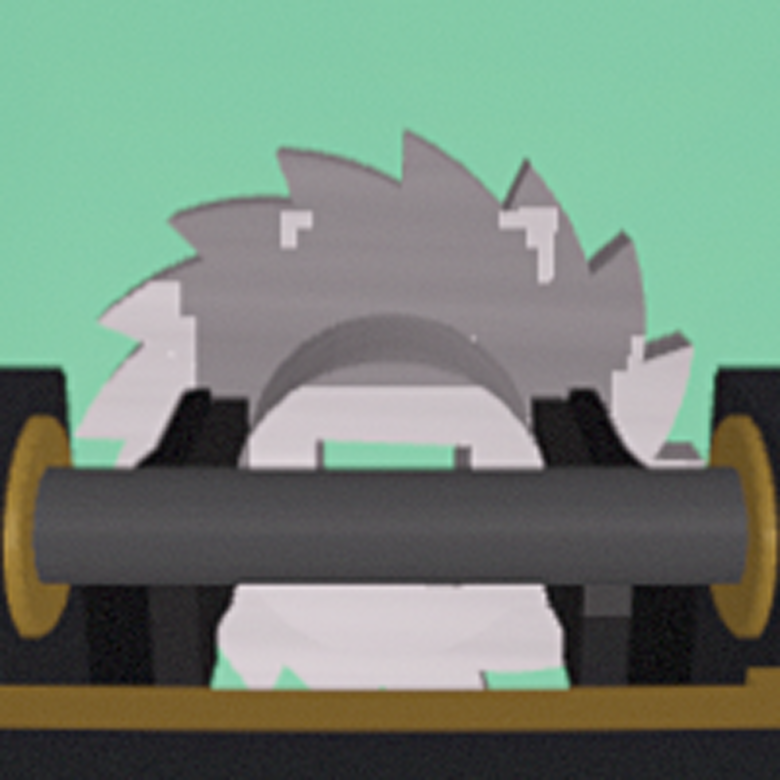

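```bash
cat > tips.py <<'E'
from fit import *
q=np.load('fit9.npy')
def tipfit(C,px,z0):
    def fn(v):
        a=v[2]-np.radians(22.5)*np.array(v_idx);P=np.c_[v[0]+.045*np.cos(a),v[1]+.045*np.sin(a),np.full(len(a),z0)]
        return (proj(C,P)-px).ravel()
    P=back(C,px,z0)[:,:2];c=P.mean(0)
    A=np.c_[2*P,np.ones(len(P))];c=np.linalg.lstsq(A,(P**2).sum(1),rcond=None)[0][:2]
    an=np.unwrap(np.arctan2(*(P-c).T[::-1]));global v_idx
    v_idx=np.round((an[0]-an)/np.radians(22.5));
    o=least_squares(fn,[c[0],c[1],an[0]]);return o.x[:2],np.degrees(o.x[2])%22.5,np.sqrt(np.mean(o.fun**2))
if __name__=='__main__':
    C=pert(ld('C.npy'),q[3:]);E=pert(ld('E.npy'),q[3:])
    pc=f([(418,328),(347,340),(287,378),(244,434),(230,502),(238,570),(278,628),(335,668),(400,682),(464,672),(522,636),(566,590),(587,518),(580,455),(548,392),(490,347)],4,220,70)
    print('C',tipfit(C,pc,.008)); print('C nopert',tipfit(ld('C.npy'),pc,.008))
    pe=f([(405,130),(277,150),(170,216),(100,320),(77,437),(525,160),(628,233),(690,335)],3.9,220,130)
    a=np.load('E.npy');
    for pix in (pe,pe[:7]):print('E',tipfit(E,pix,a[0][2]-.0106),'tcp',a[0])
E
python3 tips.py
```

```text
C (array([0.4899, 0.3103]), np.float64(19.419326517683814), np.float64(0.4898093619132051))
C nopert (array([0.4897, 0.31  ]), np.float64(19.431783359205625), np.float64(0.5837065964667655))
E (array([0.489 , 0.3101]), np.float64(20.74504640230684), np.float64(0.532505729227412)) tcp [0.4893 0.3118 0.1904]
E (array([0.489 , 0.3101]), np.float64(20.651527785292174), np.float64(0.546958653674226)) tcp [0.4893 0.3118 0.1904]
```

Request:
{"name": "move_arm", "arguments": {"increments": [-7,0,0,0.0,-0.0905,-0.39,0.03,-7,0,0,0.0,-0.0905,-0.39,0.03,-7,0,0,0.0,-0.0905,-0.39,0.03,-7,0,0,0.0,-0.0905,-0.39,0.03,-7,0,0,0.0,-0.0905,-0.39,0.03,-7,0,0,0.0,-0.0905,-0.39,0.03,-7,0,0,0.0,-0.0905,-0.39,0.03,-7,0,0,0.0,-0.0905,-0.39,0.03,-7,0,0,0.0,-0.0905,-0.39,0.03,-7,0,0,0.0,-0.0905,-0.39,0.03,-7,0,0,0.0,-0.0905,-0.39,0.03,-7,0,0,0.0,-0.0905,-0.39,0.03]}}

```text
time_s: 6.45
tcp_pos: [0.5781, -0.0802, 0.1851]
ee_rot: [[-0.007, -0.993, -0.119], [0.0, -0.119, 0.993], [-1.0, 0.006, 0.001]]
wrist_force: [-0.7, 0.8, -4.4]
gripper_width: 0.45
```

```bash
python3 - <<'E'
from h import *
s=st();im=r.capture('wrist');np.save('F.npy',[s['tcp_pos'],*s['ee_rot']]);cv2.imwrite('pics/F.png',im[:,:,::-1])
crop(im,220,420,130,330,3.9,'pics/Fc.png')
plan([.5794,-.0783,.115],97)
E
```

```text
t 6.45 p [ 0.5781 -0.0802  0.1851] yaw 96.82 x [-6.6e-03  3.0e-04 -1.0e+00] F [-0.7   0.85 -4.36] M [ 0.07  0.15 -0.03] w 39.2
turn [-0.07  0.06 -0.32] shift [ 0.0706 -0.0017  0.0005]
```

View pics/Fc.png

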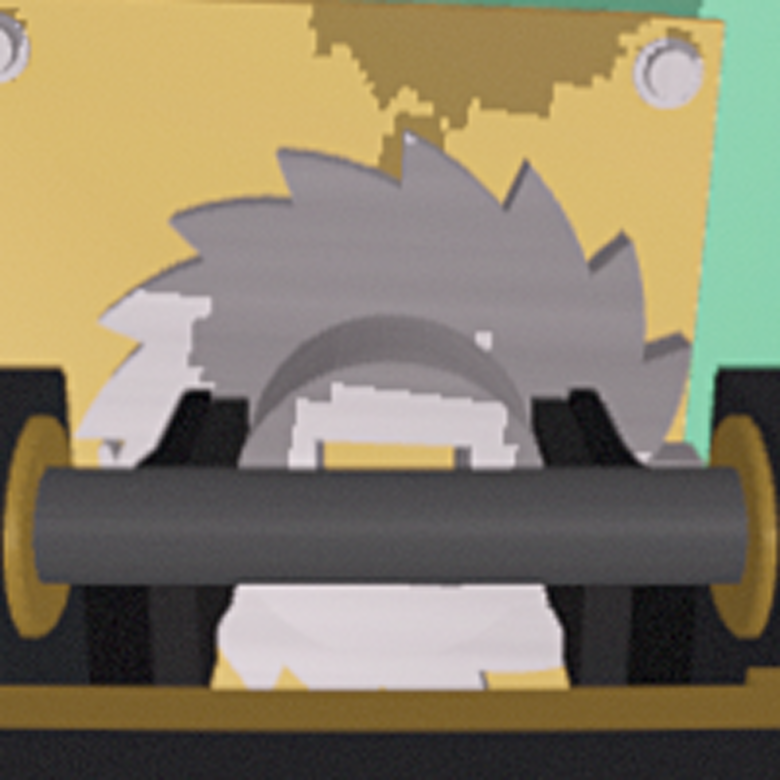

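Request:
{"name": "move_arm", "arguments": {"increments": [0,0,0,0.02,-0.001,0.001,0.03,0,0,0,0.04,-0.001,0.001,0.03,0,0,0,0.055,-0.001,0.001,0.03,0,0,0,0.063,-0.001,0.001,0.03,0,0,0,0.067,-0.001,0.001,0.03,0,0,0,0.067,-0.001,0.001,0.03,0,0,0,0.067,-0.001,0.001,0.03]}}

```text
time_s: 7.08
tcp_pos: [0.5812, -0.077, 0.122]
ee_rot: [[0.001, -0.992, -0.124], [-0.0, -0.124, 0.992], [-1.0, -0.001, -0.0]]
wrist_force: [-0.3, -0.1, -3.8]
gripper_width: 0.452
```

```bash
python3 - <<'E'
from h import *
for i in range(2):
    s=st();plan([.5794,-.0783,.1116],97)
    im=r.capture(['side','scene'][i]);crop(im,*[(270,400,130,240),(230,360,140,240)][i],6,f'pics/G{i}.png')
E
```

```text
t 7.08 p [ 0.5812 -0.077   0.122 ] yaw 97.11 x [ 9.e-04 -2.e-04 -1.e+00] F [-0.33 -0.06 -3.77] M [ 0.04  0.01 -0.02] w 39.4
turn [ 0.11 -0.02  0.05] shift [ 0.0104  0.0019 -0.0011]
t 7.13 p [ 0.5814 -0.0771  0.1225] yaw 97.1 x [ 1.9e-03 -1.0e-04 -1.0e+00] F [ 0.38  0.21 -4.18] M [ 0.01  0.04 -0.03] w 39.4
turn [ 0.1  -0.02  0.11] shift [ 0.0109  0.0022 -0.001 ]
```

View pics/G1.png

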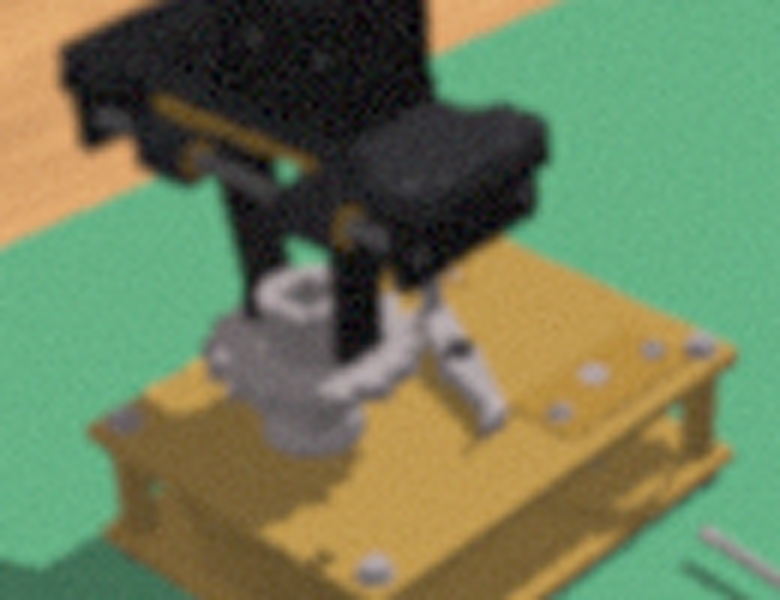

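Request:
{"name": "move_arm", "arguments": {"increments": [0,0,0,0.003,0.0015,-0.001,0.03,0,0,0,0.006,0.0015,-0.001,0.03,0,0,0,0.008,0.0015,-0.001,0.03,0,0,0,0.01,0.0015,-0.001,0.03,0,0,0,0.011,0.0015,-0.001,0.03,0,0,0,0.012,0.0015,-0.001,0.03,0,0,0,0.012,0.0015,-0.001,0.03]}}

```text
time_s: 7.77
tcp_pos: [0.5792, -0.0787, 0.1093]
ee_rot: [[-0.0, -0.992, -0.123], [-0.0, -0.123, 0.992], [-1.0, 0.0, 0.0]]
wrist_force: [0.0, -0.4, -5.2]
gripper_width: 0.45
```

```bash
python3 - <<'E'
from h import *
s=st();plan([.5794,-.0783,.1116],97)
E
```

```text
t 7.77 p [ 0.5792 -0.0787  0.1093] yaw 97.04 x [-5.e-04 -0.e+00 -1.e+00] F [ 0.01 -0.44 -5.18] M [ 0.06  0.16 -0.01] w 39.1
turn [ 0.04  0.   -0.03] shift [-0.0023 -0.0002  0.0003]
```

Request:
{"name": "move_arm", "arguments": {"increments": [0,0,0,0.001,0,0,0.03,0,0,0,0.002,0,0,0.03,0,0,0,0.003,0,0,0.03,0,0,0,0.004,0,0,0.03,0,0,0,0.004,0,0,0.03]}}

```text
time_s: 8.18
tcp_pos: [0.5792, -0.0786, 0.1053]
ee_rot: [[-0.0, -0.992, -0.123], [0.0, -0.123, 0.992], [-1.0, 0.0, 0.0]]
wrist_force: [0.6, 0.4, -4.7]
gripper_width: 0.448
```

```bash
python3 - <<'E'
from h import *
s=st();plan([.5794,-.0783,.0896],97)
E
```

```text
t 8.18 p [ 0.5792 -0.0786  0.1053] yaw 97.05 x [-3.e-04  0.e+00 -1.e+00] F [ 0.63  0.38 -4.69] M [0.05 0.1  0.05] w 39.0
turn [ 0.05  0.   -0.01] shift [ 0.0157 -0.0002  0.0003]
```

Request:
{"name": "move_arm", "arguments": {"increments": [0,0,0,0.001,0,0,0.03,0,0,0,0.002,0,0,0.03,0,0,0,0.003,0,0,0.03,0,0,0,0.004,0,0,0.03,0,0,0,0.005,0,0,0.03,0,0,0,0.006,0,0,0.03,0,0,0,0.007,0,0,0.03,0,0,0,0.008,0,0,0.03]}}

```text
time_s: 8.85
tcp_pos: [0.5793, -0.0786, 0.0974]
ee_rot: [[-0.0, -0.992, -0.123], [-0.0, -0.123, 0.992], [-1.0, 0.0, -0.0]]
wrist_force: [0.0, -0.1, -4.8]
gripper_width: 0.45
```

```bash
python3 - <<'E'
from h import *
s=st();plan([.5794,-.0783,.0896],97)
E
```

```text
t 8.85 p [ 0.5793 -0.0786  0.0974] yaw 97.05 x [-1.e-04 -0.e+00 -1.e+00] F [ 0.02 -0.13 -4.84] M [ 0.04  0.1  -0.03] w 39.1
turn [ 0.05 -0.   -0.  ] shift [ 0.0078 -0.0001  0.0003]
```

Request:
{"name": "move_arm", "arguments": {"increments": [0,0,0,0.001,0,0,0.03,0,0,0,0.002,0,0,0.03,0,0,0,0.003,0,0,0.03,0,0,0,0.004,0,0,0.03,0,0,0,0.005,0,0,0.03,0,0,0,0.006,0,0,0.03,0,0,0,0.007,0,0,0.03,0,0,0,0.0075,0,0,0.03,0,0,0,0.008,0,0,0.03]}}

```text
time_s: 9.6
tcp_pos: [0.5793, -0.0787, 0.0896]
ee_rot: [[-0.0, -0.992, -0.123], [-0.0, -0.123, 0.992], [-1.0, 0.0, -0.0]]
wrist_force: [-1.1, 0.5, -1.6]
gripper_width: 0.451
```

```bash
python3 - <<'E'
from h import *
s=st();plan([.5794,-.0783,.0896],97)
E
```

```text
t 9.6 p [ 0.5793 -0.0787  0.0896] yaw 97.05 x [-2.e-04 -1.e-04 -1.e+00] F [-1.14  0.54 -1.65] M [0.24 0.49 0.  ] w 39.2
turn [ 0.05 -0.01 -0.01] shift [ 0.     -0.0002  0.0004]
```

Request:
{"name": "move_arm", "arguments": {"increments": [0,0,0,0.0005,0,0,0.03,0,0,0,0.001,0,0,0.03,0,0,0,0.001,0,0,0.03]}}

```text
time_s: 9.85
tcp_pos: [0.5793, -0.0787, 0.0896]
ee_rot: [[0.0, -0.992, -0.123], [-0.0, -0.123, 0.992], [-1.0, -0.0, -0.0]]
wrist_force: [-3.3, 1.5, 3.8]
gripper_width: 0.448
```

```bash
python3 - <<'E'
from h import *
s=st()
im=r.capture('side');crop(im,270,400,130,240,6,'pics/H0.png')
im=r.capture('scene');crop(im,230,360,140,240,6,'pics/H1.png')
E
```

```text
t 9.85 p [ 0.5793 -0.0787  0.0896] yaw 97.06 x [ 2.e-04 -3.e-04 -1.e+00] F [-3.31  1.49  3.8 ] M [ 0.33  1.19 -0.01] w 39.0
```

View pics/H1.png

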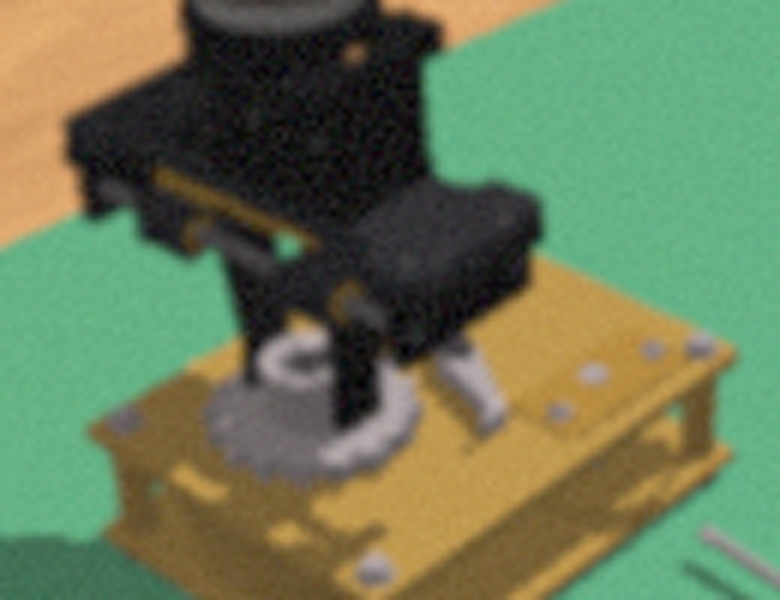

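View pics/H0.png

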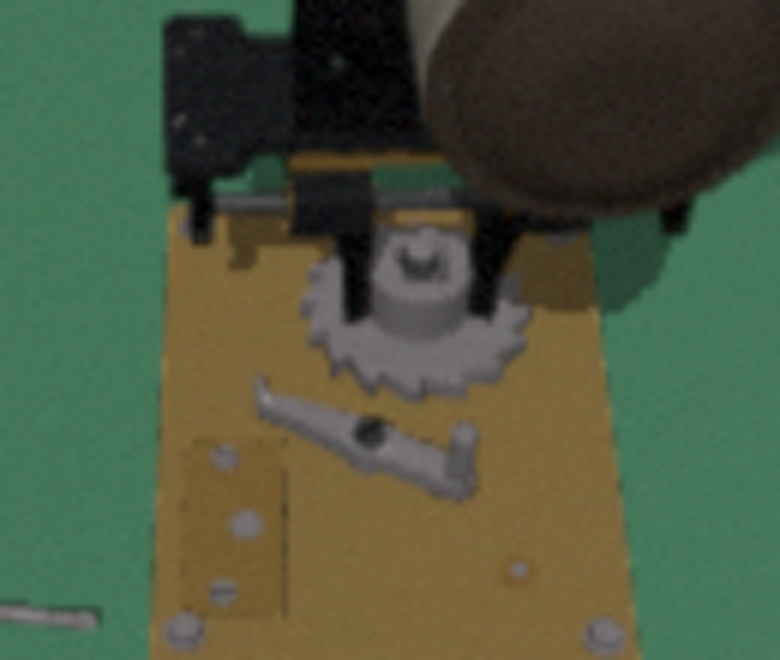

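The wheel is home: TCP z stopped at 0.0896 (seat plus 18.6 mm) and the push force rose. The pictures show the disc flat on the shoulder with the stub above the boss. I release it and lift away.

Request:
{"name": "move_arm", "arguments": {"increments": [0,0,0,-0.001,0,0,0.03,0,0,0,-0.001,0,0,0.065,0,0,0,-0.001,0,0,0.065,0,0,0,-0.001,0,0,0.065,0,0,0,-0.001,0,0,0.065,0,0,0,-0.001,0,0,0.065,0,0,0,-0.004,0,0,0.065,0,0,0,-0.02,0,0,0.065,0,0,0,-0.05,0,0,0.065,0,0,0,-0.08,0,0,0.065,0,0,0,-0.11,0,0,0.065,0,0,0,-0.11,0,0,0.065]}}

```text
time_s: 10.95
tcp_pos: [0.5833, -0.0789, 0.2061]
ee_rot: [[0.014, -0.992, -0.124], [-0.001, -0.124, 0.992], [-1.0, -0.014, -0.003]]
wrist_force: [1.1, 0.1, 0.5]
gripper_width: 0.744
```

```bash
python3 - <<'E'
from h import *
s=st();im=r.capture('wrist');cv2.imwrite('pics/I.png',im[:,:,::-1])
plan([.561,.0006,.19],157)
E
```

```text
t 10.95 p [ 0.5833 -0.0789  0.2061] yaw 97.13 x [ 1.400e-02 -8.000e-04 -9.999e-01] F [1.08 0.11 0.54] M [-0.03 -0.02 -0.01] w 64.7
turn [-59.93  -0.32   0.45] shift [0.0127 0.0109 0.0812]
```

View pics/I.png

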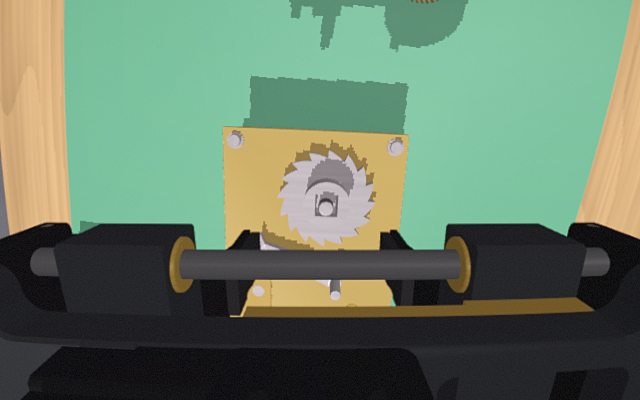

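Request:
{"name": "move_arm", "arguments": {"increments": [-60,0,0,0.01,0.009,0.081,0.04,-60,0,0,0.01,0.009,0.081,0.04,-60,0,0,0.01,0.009,0.081,0.04,-60,0,0,0.01,0.009,0.081,0.04,-60,0,0,0.01,0.009,0.081,0.04,-60,0,0,0.01,0.009,0.081,0.04,-60,0,0,0.01,0.009,0.081,0.04,-60,0,0,0.01,0.009,0.081,0.04,-60,0,0,0.01,0.009,0.081,0.04,-60,0,0,0.01,0.009,0.081,0.04,-60,0,0,0.01,0.009,0.081,0.04,-60,0,0,0.01,0.009,0.081,0.04]}}

```text
time_s: 12.0
tcp_pos: [0.5602, 0.0006, 0.188]
ee_rot: [[-0.001, -0.391, -0.92], [-0.0, -0.92, 0.391], [-1.0, 0.0, 0.001]]
wrist_force: [-0.3, 0.4, 0.3]
gripper_width: 0.461
```

```bash
python3 - <<'E'
from h import *
s=st();im=r.capture('wrist');np.save('J.npy',[s['tcp_pos'],*s['ee_rot']]);cv2.imwrite('pics/J.png',im[:,:,::-1])
crop(im,220,420,70,250,4,'pics/Jc.png')
plan([.561,.0006,.19],157)
E
```

```text
t 12.0 p [0.5602 0.0006 0.188 ] yaw 156.97 x [-9.e-04 -1.e-04 -1.e+00] F [-0.28  0.42  0.32] M [ 0.01  0.19 -0.06] w 40.1
turn [-0.01  0.04 -0.03] shift [-0.0019 -0.0003 -0.0007]
```

View pics/Jc.png

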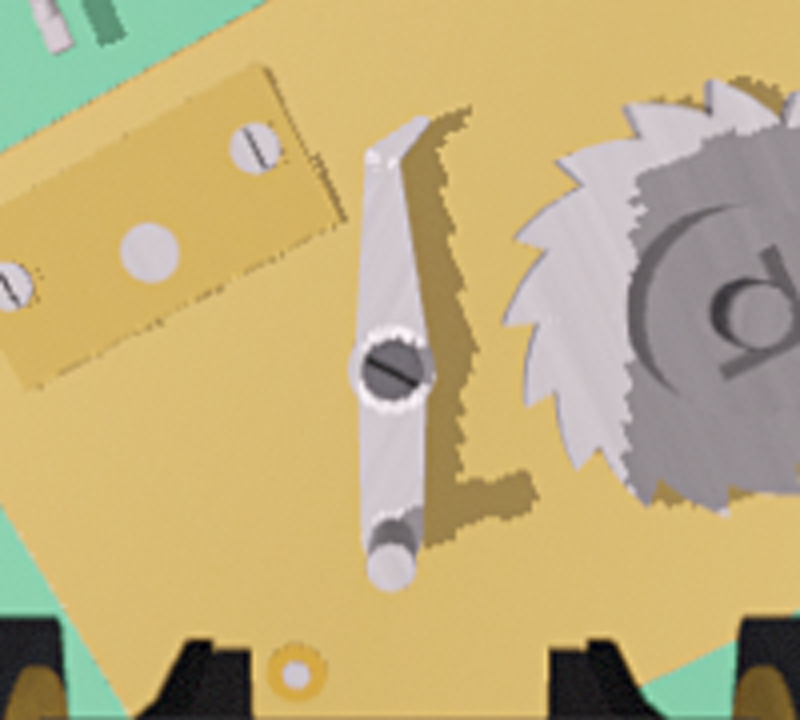

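```bash
python3 - <<'E'
from fit import *
q=np.load('fit9.npy')
for C in (ld('J.npy'),pert(ld('J.npy'),q[3:])):
    pin=back(C,f([(391,567)],4,220,70),.103);pv=back(C,f([(393,369)],4,220,70),.083)
    d=(pin-pv)[0];print(pin,pv,np.hypot(*d[:2]),np.degrees(np.arctan2(d[1],d[0])))
plan([pin[0,0],pin[0,1],.095],157)
E
```

```text
[[0.5604 0.0016 0.103 ]] [[ 0.5938 -0.013   0.083 ]] 0.03647518131702201 156.39284345796628
[[0.5601 0.002  0.103 ]] [[ 0.5938 -0.0128  0.083 ]] 0.036760273058930634 156.39477801253514
turn [-0.01  0.04 -0.03] shift [ 0.0931 -0.0013  0.0006]
```

Request:
{"name": "move_arm", "arguments": {"increments": [0,0,0,0.03,-0.001,0.0005,0.032,0,0,0,0.055,-0.001,0.0005,0.032,0,0,0,0.075,-0.001,0.0005,0.032,0,0,0,0.085,-0.001,0.0005,0.032,0,0,0,0.09,-0.001,0.0005,0.032,0,0,0,0.092,-0.001,0.0005,0.032,0,0,0,0.092,-0.001,0.0005,0.032]}}

```text
time_s: 12.63
tcp_pos: [0.561, 0.0018, 0.097]
ee_rot: [[0.001, -0.39, -0.921], [0.0, -0.921, 0.39], [-1.0, -0.0, -0.001]]
wrist_force: [0.1, 1.3, 0.0]
gripper_width: 0.368
```

```bash
python3 - <<'E'
from h import *
s=st();plan([.5603,.0015,.095],157)
im=r.capture('wrist');crop(im,220,420,120,320,3.9,'pics/Kc.png')
im=r.capture('side');crop(im,270,400,130,240,6,'pics/Ks.png')
E
```

```text
t 12.63 p [0.561  0.0018 0.097 ] yaw 157.05 x [ 0.001  0.    -1.   ] F [0.14 1.31 0.04] M [-0.06  0.14 -0.02] w 32.1
turn [ 0.05 -0.05  0.02] shift [0.002  0.0006 0.0005]
```

View pics/Kc.png

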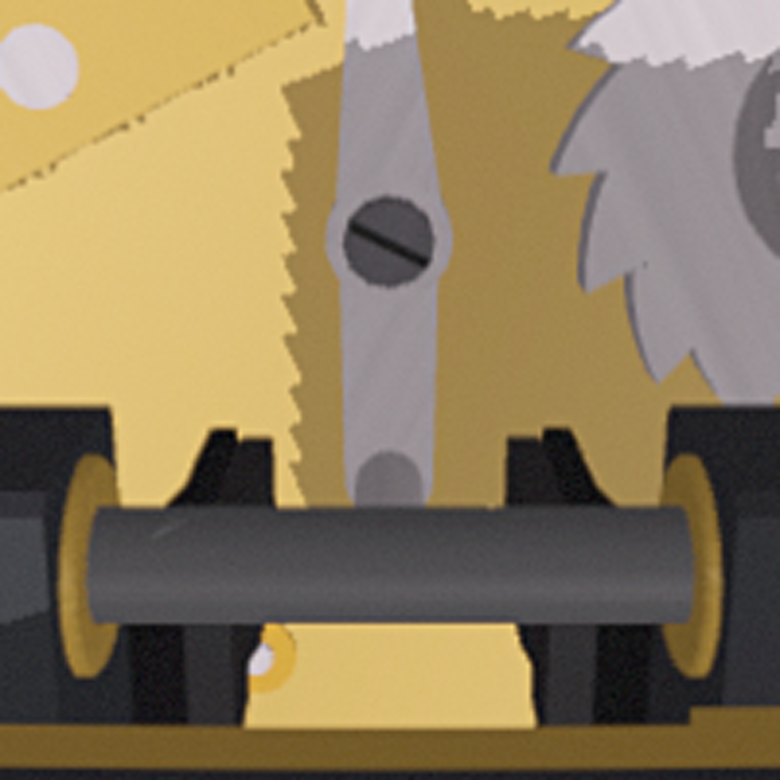

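View pics/Ks.png

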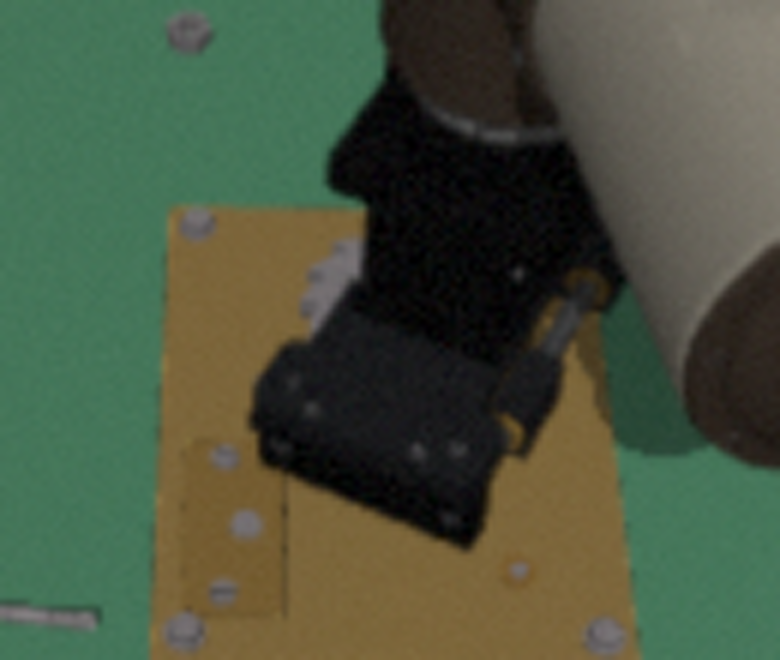

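Request:
{"name": "move_arm", "arguments": {"increments": [0,0,0,0.002,0,0,0.014,0,0,0,0.002,0,0,0.014,0,0,0,0.002,0,0,0.014,0,0,0,0.002,0,0,0.014,2.5,0,0,0.002,-0.0016,0,0.014,5,0,0,0.002,-0.0031,-0.0001,0.014,7.5,0,0,0.002,-0.0047,-0.0003,0.014,10,0,0,0.002,-0.0063,-0.0006,0.014,12.5,0,0,0.002,-0.0078,-0.0009,0.014,15,0,0,0.002,-0.0093,-0.0012,0.014,17.5,0,0,0.002,-0.0108,-0.0017,0.014,20,0,0,0.002,-0.0123,-0.0022,0.014]}}

```text
time_s: 13.73
tcp_pos: [0.5667, 0.0118, 0.0947]
ee_rot: [[-0.001, -0.683, -0.73], [-0.001, -0.73, 0.683], [-1.0, 0.001, 0.0]]
wrist_force: [-0.7, -1.1, 1.6]
gripper_width: 0.156
```

```bash
python3 - <<'E'
from h import *
s=st();im=r.capture('wrist');crop(im,220,420,60,260,3.9,'pics/L.png')
E
```

```text
t 13.73 p [0.5667 0.0118 0.0947] yaw 136.92 x [-1.3e-03 -7.0e-04 -1.0e+00] F [-0.74 -1.14  1.63] M [-0.44  0.46  0.02] w 13.6
```

View pics/L.png

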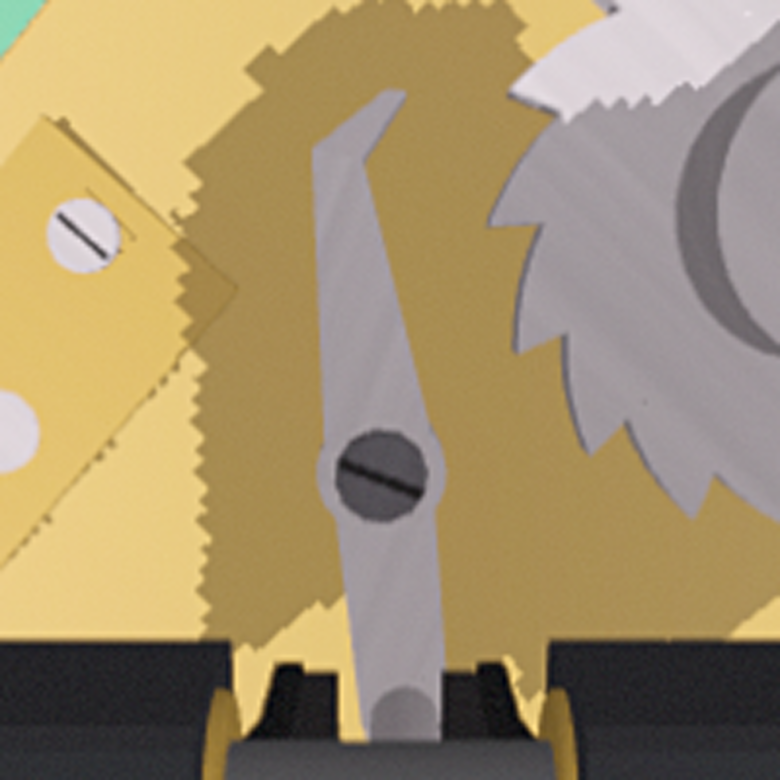

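The click is swinging, with the pin carried by the right finger and the beak about 15° nearer the wheel. I carry on round the arc.

Request:
{"name": "move_arm", "arguments": {"increments": [2.5,0,0,0,-0.0016,0,0.014,5,0,0,0,-0.0031,-0.0001,0.014,7.5,0,0,0,-0.0047,-0.0003,0.014,10,0,0,0,-0.0063,-0.0006,0.014,12,0,0,0,-0.0075,-0.0008,0.014,13,0,0,0,-0.0081,-0.0009,0.014]}}

```text
time_s: 14.28
tcp_pos: [0.5728, 0.0173, 0.0946]
ee_rot: [[-0.001, -0.829, -0.559], [-0.0, -0.559, 0.829], [-1.0, 0.001, 0.0]]
wrist_force: [-1.9, -0.6, 1.3]
gripper_width: 0.167
```

```bash
python3 - <<'E'
from h import *
s=st();im=r.capture('wrist');crop(im,220,420,60,260,3.9,'pics/M.png')
E
```

```text
t 14.28 p [0.5728 0.0173 0.0946] yaw 124.01 x [-1.3e-03 -4.0e-04 -1.0e+00] F [-1.93 -0.58  1.32] M [-0.18  0.63  0.02] w 14.5
```

View pics/M.png

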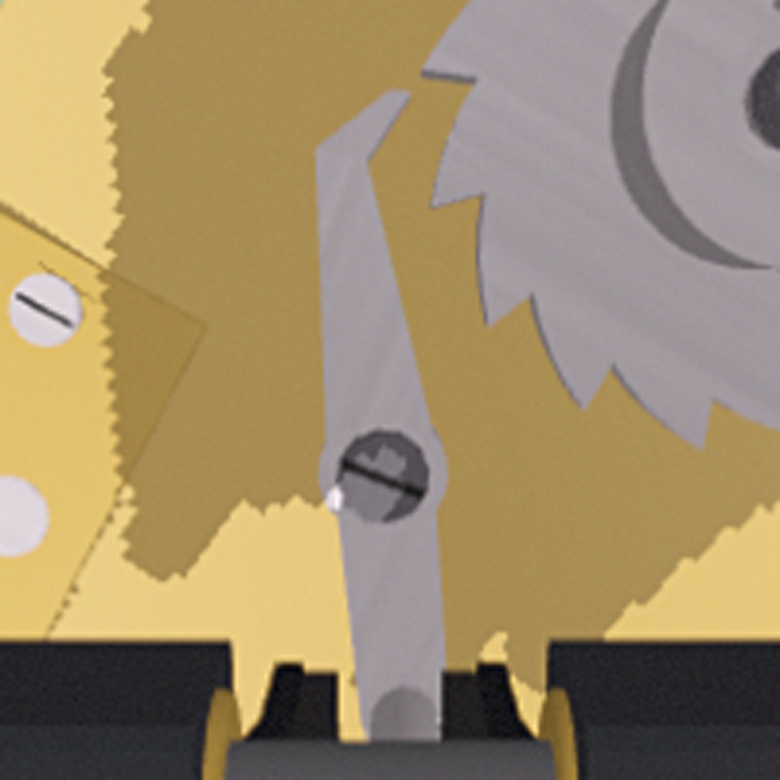

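Request:
{"name": "move_arm", "arguments": {"increments": [1.5,0,0,0,-0.0009,0,0.014,3,0,0,0,-0.0019,0,0.014,4.5,0,0,0,-0.0028,-0.0001,0.014,6,0,0,0,-0.0038,-0.0002,0.014,7,0,0,0,-0.0044,-0.0003,0.014,8,0,0,0,-0.005,-0.0004,0.014]}}

```text
time_s: 14.83
tcp_pos: [0.5774, 0.02, 0.0945]
ee_rot: [[-0.001, -0.899, -0.439], [-0.0, -0.439, 0.899], [-1.0, 0.001, 0.0]]
wrist_force: [-1.8, 0.7, 1.4]
gripper_width: 0.16
```

```bash
python3 - <<'E'
from h import *
s=st();im=r.capture('wrist');crop(im,220,420,60,260,3.9,'pics/N.png')
E
```

```text
t 14.83 p [0.5774 0.02   0.0945] yaw 116.02 x [-8.e-04 -0.e+00 -1.e+00] F [-1.84  0.67  1.37] M [0.01 0.72 0.01] w 13.9
```

View pics/N.png

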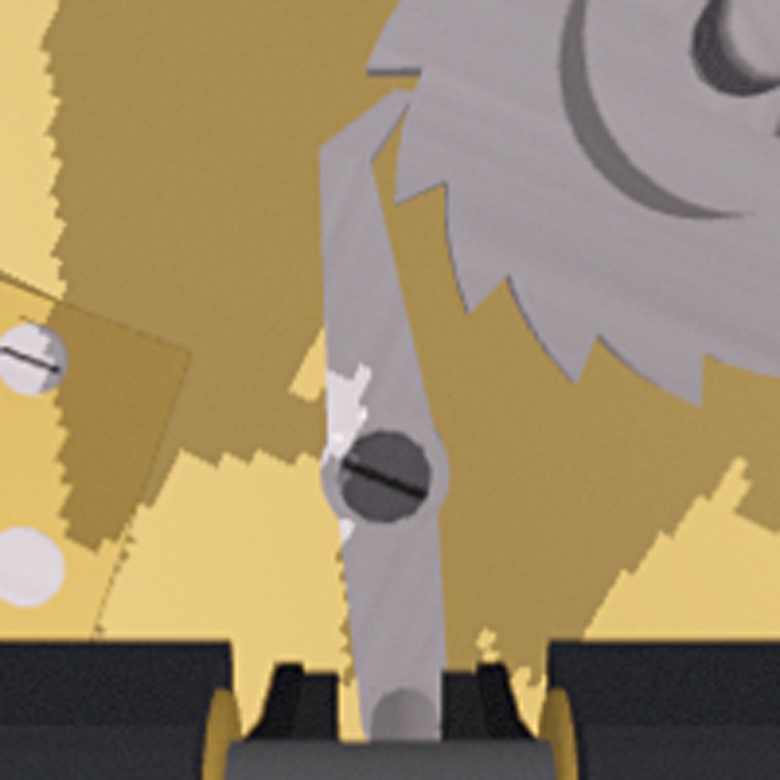

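Request:
{"name": "move_arm", "arguments": {"increments": [0.7,0,0,0,-0.0004,0,0.014,1.4,0,0,0,-0.0009,0,0.014,2,0,0,0,-0.0013,0,0.014,2,0,0,0,-0.0013,0,0.014]}}

```text
time_s: 15.22
tcp_pos: [0.5781, 0.0202, 0.0944]
ee_rot: [[-0.002, -0.913, -0.407], [-0.001, -0.407, 0.913], [-1.0, 0.002, 0.0]]
wrist_force: [-4.0, -1.8, 2.3]
gripper_width: 0.164
```

```bash
python3 - <<'E'
from h import *
s=st();im=r.capture('wrist');crop(im,220,420,60,260,3.9,'pics/O.png')
E
```

```text
t 15.22 p [0.5781 0.0202 0.0944] yaw 114.01 x [-2.1e-03 -6.0e-04 -1.0e+00] F [-4.04 -1.85  2.27] M [-0.29  1.42 -0.  ] w 14.3
```

View pics/O.png

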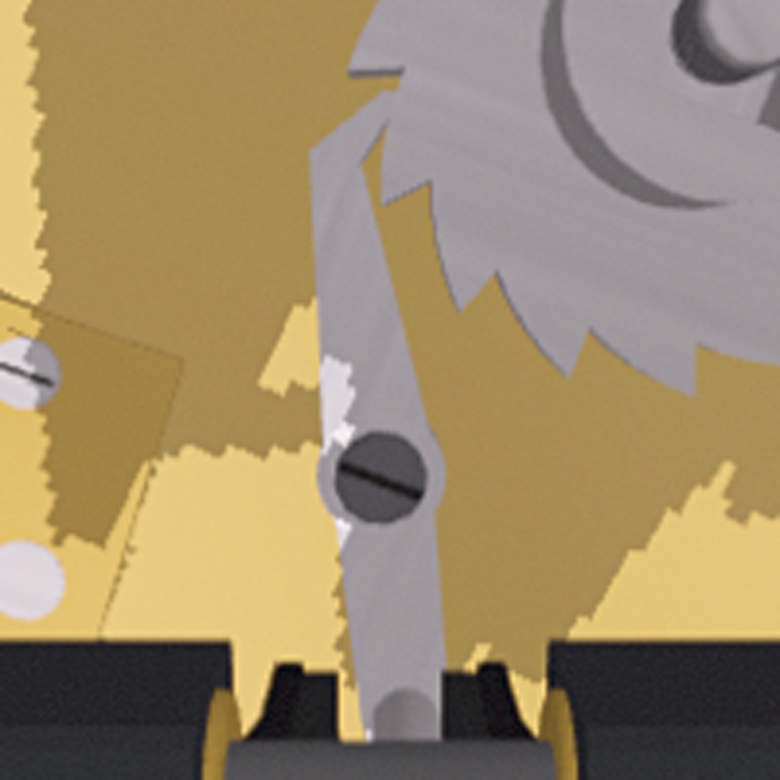

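Request:
{"name": "move_arm", "arguments": {"increments": [0.7,0,0,0,-0.0004,0,0.014,1.4,0,0,0,-0.0009,0,0.014,1.4,0,0,0,-0.0009,0,0.014]}}

```text
time_s: 15.52
tcp_pos: [0.5783, 0.0202, 0.0943]
ee_rot: [[-0.003, -0.923, -0.384], [-0.001, -0.384, 0.923], [-1.0, 0.004, 0.0]]
wrist_force: [-6.0, -2.4, 4.8]
gripper_width: 0.159
```

```bash
python3 - <<'E'
from h import *
s=st()
E
```

```text
t 15.52 p [0.5783 0.0202 0.0943] yaw 112.58 x [-0.0035 -0.0012 -1.    ] F [-6.01 -2.35  4.78] M [-0.64  1.87  0.01] w 13.8
```

It is firmly stopped: the commanded 0.9 mm gave 0.2 mm of motion and the force rose to 6.5 N. I back off, open and lift clear.

Request:
{"name": "move_arm", "arguments": {"increments": [0,0,0,0,0.001,0,0.014,0,0,0,0,0.0022,0,0.014,0,0,0,0,0.003,0,0.034,0,0,0,0,0.003,0,0.034,0,0,0,0,0.003,0,0.034,0,0,0,-0.01,0.003,0,0.034,0,0,0,-0.03,0.003,0,0.034,0,0,0,-0.06,0.003,0,0.034,0,0,0,-0.09,0.003,0,0.034,0,0,0,-0.11,0.003,0,0.034,0,0,0,-0.11,0.003,0,0.034]}}

```text
time_s: 16.43
tcp_pos: [0.5805, 0.0203, 0.2112]
ee_rot: [[0.013, -0.922, -0.386], [0.002, -0.386, 0.922], [-1.0, -0.012, -0.003]]
wrist_force: [1.0, 0.0, 0.9]
gripper_width: 0.39
```

```bash
python3 - <<'E'
from h import *
s=st();im=r.capture('wrist');np.save('P.npy',[s['tcp_pos'],*s['ee_rot']]);crop(im,220,420,60,260,3.9,'pics/P.png')
im=r.capture('scene');crop(im,0,640,0,400,1.2,'pics/P1.png')
E
```

```text
t 16.43 p [0.5805 0.0203 0.2112] yaw 112.71 x [ 0.0127  0.002  -0.9999] F [1.   0.05 0.94] M [0.01 0.1  0.02] w 34.0
```

View pics/P.png

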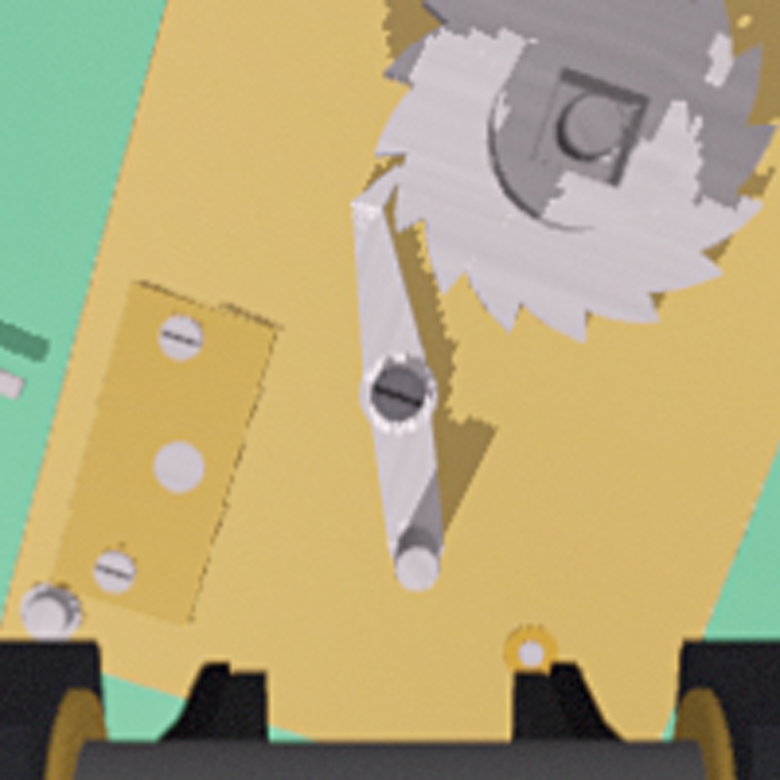

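View pics/P1.png

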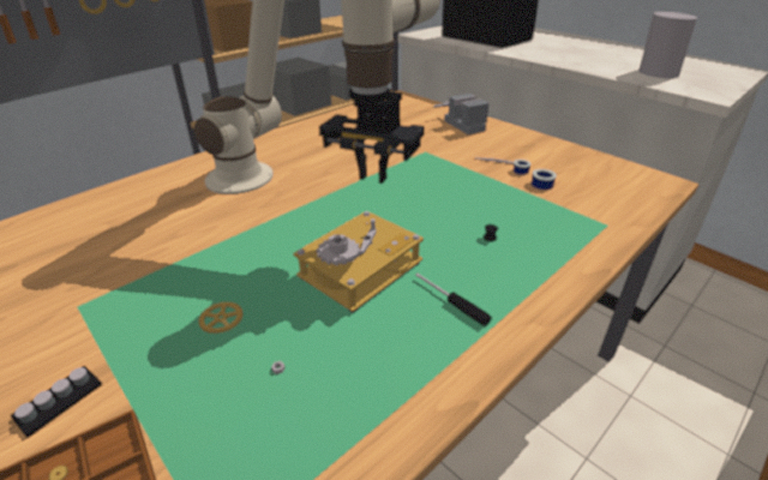

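```bash
python3 - <<'E'
from fit import *
q=np.load('fit9.npy')
C=pert(ld('P.npy'),q[3:])
pin=back(C,f([(418,568)],3.9,220,60),.103);pv=back(C,f([(398,393)],3.9,220,60),.083)
d=(pin-pv)[0];a=np.degrees(np.arctan2(d[1],d[0]));print(pin,pv,np.hypot(*d[:2]),a,'turned rad',np.radians(156.4-a))
s=st();im=r.capture('wrist');crop(im,290,370,60,130,9,'pics/Q.png')
im=r.capture('side');crop(im,270,400,140,250,6,'pics/Q2.png')
E
```

```text
[[0.5755 0.0189 0.103 ]] [[ 0.5938 -0.0129  0.083 ]] 0.03671601544120055 119.85622998073599 turned rad 0.6378091079277487
t 16.53 p [0.5776 0.0201 0.2062] yaw 112.64 x [ 0.0035  0.0014 -1.    ] F [-0.65  0.28 -0.3 ] M [-0.    0.13  0.  ] w 33.8
```

View pics/Q.png

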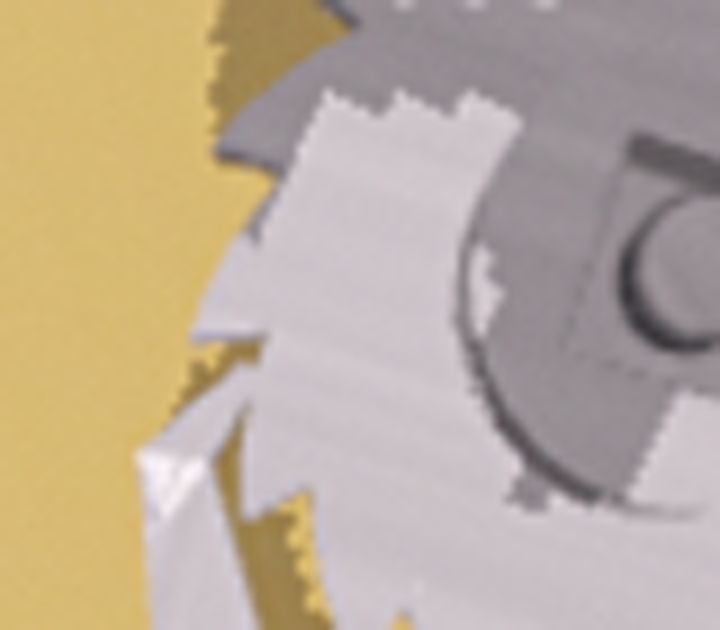

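View pics/Q2.png

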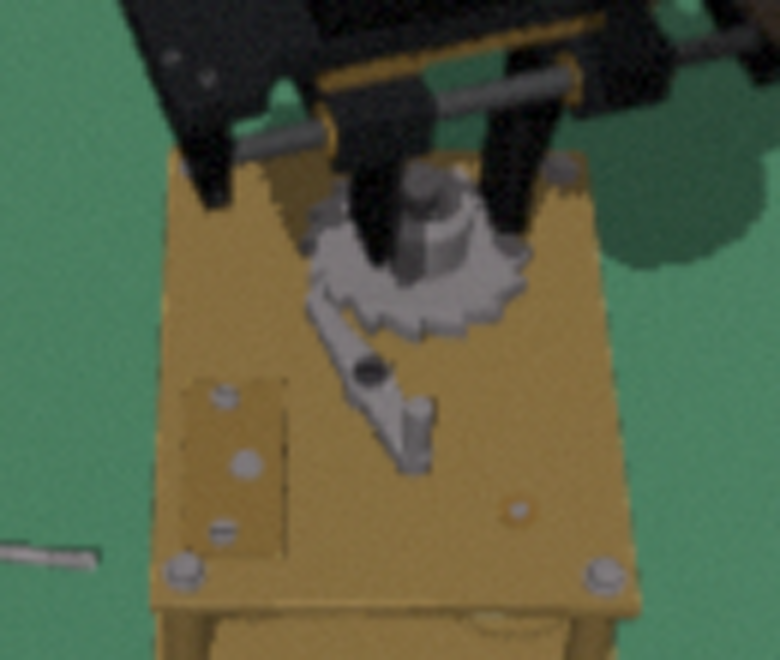

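The beak lies at the root of the tooth gap, around (245,370) in the enlarged view. The click has turned 0.638 rad, the wheel is flat on its shoulder and the arm is clear.

```bash
python3 -c "
from h import *
print(r.finish_job())"
```

```text
the job is handed in; nothing more can be done
None
```

The ratchet wheel is fully home on the arbor and the click is engaged. I handed the job in at about 16.6 s of the 64 s allowed, and it gave no verdict.

**Wheel:** I gripped it by the boss and turned it about 7° into line with the square. It was held all the way down and went down without binding. The descent stopped with the TCP at 89.6 mm, which puts the underside on the 71 mm shoulder, and contact force then rose by about 8.6 N. Before release the pictures showed the disc flat, with the threaded stub standing above the boss.

**Click:** I carried the finger pin about 0.64 rad clockwise round its pivot until it stopped hard, at about 6.5 N sideways. I then backed off, opened the gripper and lifted clear. The last close-up shows the beak at the root between two teeth, resting against the back of one tooth.

**Checks:**
- **Other things on the bench:** in the last full picture the train wheel, nut, loupe and screwdriver looked where they had been. I judged that by eye and did not measure it.
- **Wheel yaw:** two pictures disagreed by about 1.2° on the wheel's angle in the grip. I aimed between them, which was well within the 3.5° allowed.
- **Click angle:** I measured only how far the click turned. Its final angle from the fully-down position was not measured.

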